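Let the air out of a book-trolley tyre

TASK

Let the air out of the book-trolley wheel lying on the desk: unscrew the small knurled lock nut on its valve (anticlockwise, seen from above) until it reaches its upper stop, then press the freed valve tip down with the fingers and hold it fully down for a good second. Be gentle: do not bend the rubber-rooted valve over and push on the tip with no more than about 12 N, then let go and leave the dust cap, mug, book and mouse where they are.

Things in the scene. Friction and masses are not known exactly. Their poses are not given: they have to be found in the camera images.
- wheel: Trolley wheel with a black ribbed tyre, 260 mm across, 85 mm thick, lying flat and immovable on the desk. Origin at the centre of its underside, z up. Inside the tyre (inner radius about 82 mm) the grey rim disc lies at z = 60 mm, with a steel hub 48 mm across up to z = 76 mm. The only valve stands upright on the rim disc at x = 58 mm, y = 0 of this frame.
- valve_foot (a point): Foot of the valve on the rim disc, 60 mm above the desk. Rubber root 20 mm across, tapering to 13 mm at 84 mm above the desk, then a brass stem 9 mm across up to 115 mm; on it the lock nut, and out of the nut the tip. Pushed sideways, the stem leans about this foot and springs back (about 1.1 N per mm at the nut); more than 8 degrees of lean ruins it.
- nut_mid (a point): Middle of the knurled steel lock nut, round, 13 mm across and 10 mm tall, on the valve axis; z along the valve. Done up it sits on the stem's top, its middle 120 mm above the desk; it rises 1 mm per rad unscrewed. Free space all round: the tyre's top is 35 mm lower.
- nut (a joint): Turn of the lock nut: 0 done up, growing anticlockwise seen from above to the upper stop at 4.6 rad; unscrewed means above 4.0. It takes about 0.04 N m and stays where it is left; it needs several grasps, a grip of 15 to 25 N turns it. The nut rides on the sprung tip, so while held it can be carried down with it.
- tip: Valve tip: brass pin 5.6 mm across standing out of the nut, its top flat. Origin on the valve axis at the stem's top (z = 115 mm above the desk when released); z along the valve. Only its last 15 mm (nut done up) or 10 mm (nut unscrewed) stand clear of the nut.
- tip_top (a point): Centre of the tip's flat top, 140 mm above the desk when released; the point to press.
- valve_core (a joint): How far the tip is pressed down, in m: 0 released, 0.004 fully down (hard stop). The spring needs 2 N to start plus 1.2 N per mm, about 6.8 N fully down; it returns by itself. The nut moves with the tip and meets the stem, so the tip goes down only as far as the nut has been unscrewed (1 mm per rad).
- dust_cap: The valve's loose black dust cap, 14 mm across and 16 mm tall, standing on the rim disc across the hub from the valve. Origin at the centre of its underside. Leave alone.
- mug: White mug, 80 mm across and 95 mm tall, on the desk left of the wheel. Origin at the centre of its underside. Leave alone.
- book: Closed dark book, 150 x 210 x 32 mm, flat on the desk right of the wheel. Origin at the centre of its underside. Leave alone.
- mouse: Black computer mouse, 105 x 62 x 32 mm, on the desk to the left. Origin at the centre of its underside. Leave alone.

How it is judged:
By the outcome, as a careful person would: the job done as asked, in the order asked, and still so for the second after the job is handed in, with the robot touching nothing.
It also fails if it takes over 72 s, if anything falls off the work surface, if the arm or the gripper's body presses on something with over 40 N, if the wrist force passes 120 N, or if a joint passes its speed limit or range.

ROBOT

A 6-joint arm with a two-finger parallel gripper is mounted at the origin on the work surface. World frame = base frame: x ahead of the robot, y to its left, z up, the work surface at z = 0. Lengths are in m, angles in rad, forces in N, time in s.
With the tool pointing down it reaches from about 0.35 to 0.975 m from the base axis. Payload 7.1 kg.
Tool frame: the origin (TCP) lies at the very end of the fingers, on their centre line; the grasp point (between the pads) lies 19 mm behind it; z points along the fingers, y is the line along which they close (so a half turn about z gives the same grasp; the last joint's range is limited). The gripper opens to 88 mm and grips with 3 to 60 N. Pads are 20 mm wide; open, the fingers measure 115 mm over their backs; the gripper's body (75 mm by 178 mm) begins 61 mm behind the grasp point.
Start: joints at [-1.336, 0.423, 1.63, -0, 1.089, -0.019], TCP at [0.157, -0.605, 0.223] pointing down, gripper open.
Joint ranges: [-3, 3], [-0.9, 2.11], [0.09, 2.58], [-1.31, 4.45], [0.11, 2.69], [-2.54, 2.54]. Speed limits (rad/s): [2.39, 2.39, 3.01, 3.14, 3.14, 3.14].

INTERFACE

Orientations are given as a unit quaternion [w, x, y, z].
In Python, from plant import movep, move_linear, movej, grip, hold, inverse_kinematics, camera, PlanningError, close_job, spot_in, regions_of, read_clock, read_q, read_joint_velocities, read_joint_torque, read_tcp_pos, read_ee_rot, read_force, read_moment, read_width, read_grasp_force gives the robot as it stands. The module is installed in compiled form; this text tells all that it offers. Calls block until the motion is done:
- movep(position, orientation): joint-space move of the TCP to a pose.
- move_linear(position, ori=None, velocity=0.15): straight line of the TCP; ori=None keeps the orientation; velocity is the mean speed in m/s.
- movej(angles): joint-space move.
- grip(opening, newtons=None): finger opening in m; newtons is the grip in N (None keeps the last); returns when the fingers have stopped.
- hold(seconds).
- inverse_kinematics(position, orientation): joint angles nearest the present ones, or None.
- camera(name): name is "scene" or "top"; returns a dict with "image" (420x560x3 uint8, red, green, blue), "z_map" (420x560 float32, m along the optical axis (not along the pixel's ray), 0 where there is no reading), "camera_matrix" (3x3 intrinsics, pixels), "k1" (the pictures are not rectified: a ray, as slopes to the right and down, at radius r is drawn at 1 + k1 r^2 times it, then the intrinsics apply), "rvec" (rotation vector, rad) and "tvec" (3), from world to camera coordinates, as OpenCV has them. Camera axes: x right, y down, z forward; pixel columns grow to the right and rows downward; lengths in m; the calibration is good to about 2 mm. A picture is of the moment at which its call begins.
A pose or a line that the arm cannot do raises PlanningError and nothing moves.
- close_job(): hands the job in; it is judged then, once.
Trained networks look in a picture, given as the dict that the camera call returned (one of the last four; its "shot" number tells which), for a name from the list of things; names that differ only in an ending like _2 or _b are one class to them, and where a whole thing is asked for, a point or a joint stands for the part that bears it (a point fixed in the world has none). Each returns a list of dicts, best first, with "p" (0 to 1); they miss things now and then, are a little off and sometimes report something else, mostly with a low value. They report only what shows in the picture. A call takes as long as a camera call.
- spot_in(query, picture): "box" ([left, top, width, height] in pixels, round what is visible of it).
- regions_of(query, picture): "pixels" (420x560 bool, what is visible of it) and "box" ([left, top, width, height] in pixels, round what is visible of it).
Readings, each from a call of its own:
- read_clock(): time.
- read_q(): joint angles.
- read_joint_velocities(): joint speeds.
- read_joint_torque(): joint torques, N m.
- read_tcp_pos(): TCP position.
- read_ee_rot(): TCP orientation.
- read_force(): force on the tool from outside, world axes, zero at the start.
- read_moment(): the same for the moment, N m.
- read_width(): finger opening in m.
- read_grasp_force(): force on a finger pad.
Only numpy, scipy, OpenCV 4.12 (cv2) and the standard library are available. Lean on these libraries where they do the work, as an engineer would, in place of code of your own. Each camera call takes 0.05 s, during which the arm holds its last target. There are 200 camera calls.

## Working session

There is one attempt and no reset: what is moved stays moved. The work goes in short steps, each a Python script; the robot and the scene stay as the last script left them, time stands still between calls to the robot, and variables do not carry over. Pictures are saved under pics/ and viewed, at most 10 in all, crops included, and the job is handed in when it is done.

```bash
mkdir -p pics; cat > h.py <<'E'
import numpy as np, cv2
from plant import *
def ray(c,u,v):
    K=np.array(c["camera_matrix"]);d=np.array([c["k1"],0,0,0,0],float)
    p=cv2.undistortPoints(np.array([[[u,v]]],float),K,d)[0,0]  # k1 radial
    R=cv2.Rodrigues(np.array(c["rvec"],float))[0];t=np.array(c["tvec"],float).ravel()
    return -R.T@t, R.T@np.array([p[0],p[1],1.]),
def at_z(c,u,v,z):
    o,d=ray(c,u,v);return o+d*(z-o[2])/d[2]
def proj(c,P):
    return cv2.projectPoints(np.array([P],float),np.array(c["rvec"],float),np.array(c["tvec"],float),np.array(c["camera_matrix"],float),np.array([c["k1"],0,0,0,0],float))[0][0,0]
def tri(c1,p1,c2,p2):
    A=[];b=[]
    M=np.zeros((3,3));v=np.zeros(3)
    for c,p in((c1,p1),(c2,p2)):
        o,d=ray(c,*p);d=d/np.linalg.norm(d);Q=np.eye(3)-np.outer(d,d);M+=Q;v+=Q@o
    return np.linalg.solve(M,v)
E
python3 - <<'E'
from h import *
for n in("scene","top"):
    c=camera(n); cv2.imwrite(f"pics/{n}1.png",c["image"][:,:,::-1])
    print(n,c["k1"],np.round(c["camera_matrix"],1).tolist(), "cam at",ray(c,280,210)[0])
    for q in("wheel","nut","tip","dust_cap","mug","book","valve_foot","nut_mid","tip_top"):
        r=spot_in(q,c)[:2]
        print(q,[(np.round(x["box"],1).tolist(),round(x["p"],2)) for x in r])
print(read_q(),read_tcp_pos(),read_ee_rot(),read_width(),read_clock(),read_force())
E
```

```text
scene -0.019413961401881886 [[427.5, 0.0, 275.1], [0.0, 427.5, 207.6], [0.0, 0.0, 1.0]] cam at [1.17650025 0.02638357 1.06097933]
wheel [([267.1, 219.8, 99.3, 93.4], 0.63)]
nut []
tip [([401.2, 251.7, 36.6, 49.4], 0.15)]
dust_cap []
mug [([402.6, 252.5, 32.3, 48.7], 0.96)]
book [([87.5, 213.2, 92.1, 62.7], 0.71)]
valve_foot []
nut_mid []
tip_top []
top 0.04946910553163507 [[438.6, 0.0, 275.0], [0.0, 438.6, 210.2], [0.0, 0.0, 1.0]] cam at [ 0.3198917  -0.01158361  1.21540039]
wheel []
nut []
tip [([374.7, 158.9, 85.4, 66.2], 0.38)]
dust_cap []
mug [([103.0, 141.2, 46.5, 48.3], 0.68), ([177.2, 125.1, 98.2, 98.3], 0.67)]
book [([374.5, 157.1, 83.4, 70.6], 0.58)]
valve_foot [([176.4, 124.8, 99.6, 95.4], 0.56)]
nut_mid []
tip_top []
[-1.33601489e+00  4.23087729e-01  1.62992683e+00 -6.70163348e-06
  1.08859773e+00 -1.89890481e-02] [ 0.15693228 -0.60494545  0.22267217] [-9.44166594e-06  9.91960666e-01  1.26546584e-01 -4.00878911e-06] 0.08753480651124594 1.0 [ 0.44562845 -0.16888614 -0.0516363 ]
```

```bash
python3 - <<'E'
import cv2,numpy as np
a=cv2.imread("pics/scene1.png")[190:330,240:450];b=cv2.imread("pics/top1.png")[110:240,90:290]
a=cv2.resize(a,(630,420)[:2],interpolation=2)[:, :]
cv2.imwrite("pics/s_crop.png",cv2.resize(cv2.imread("pics/scene1.png")[200:325,255:445],(798,525),interpolation=2))
cv2.imwrite("pics/t_crop.png",cv2.resize(b,(800,520),interpolation=2))
E
```

```text
(no output)
```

View pics/s_crop.png

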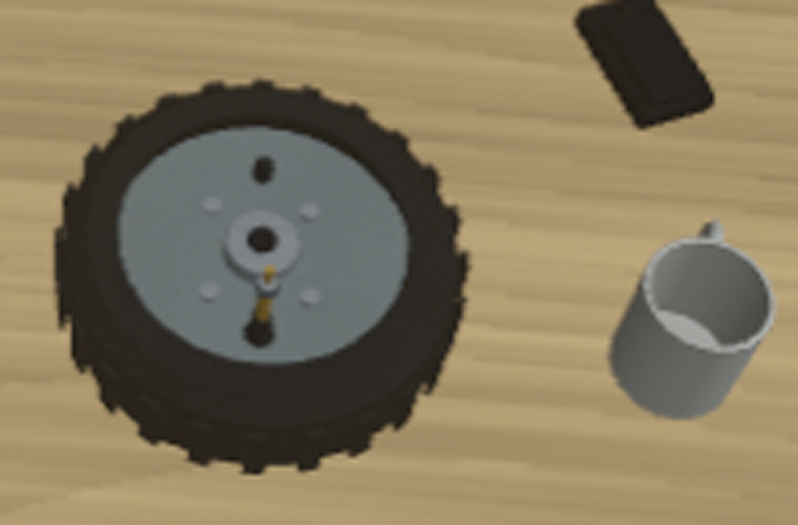

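View pics/t_crop.png

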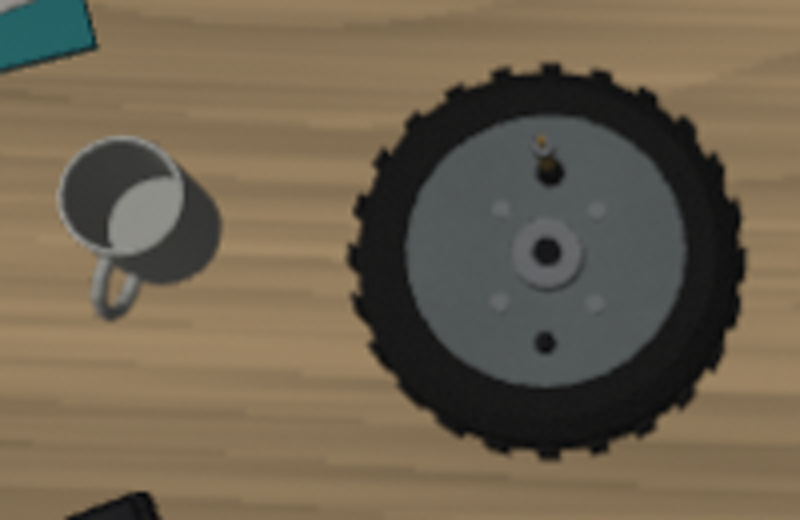

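The scene crop shows the tip top at about px (318.5, 264) and the nut at (318.5, 267.3). In the top view the tip top is at about (225, 145) and the nut at (225, 147). The dust cap is across the hub from the valve, and the mug is well clear.

```bash
python3 - <<'E'
from h import *
s=camera("scene");t=camera("top")
f=lambda x,y,k,o:((x+.5)/k-.5+o[0],(y+.5)/k-.5+o[1])
S=lambda x,y:f(x,y,4.2,(255,200));T=lambda x,y:f(x,y,4,(90,110))
for n,a,b,z in(("tip",(269,269),(541,139),.14),("nut",(267,284),(541,149),.12),("hub",(262,239),(546,251),.076),("cap",(263,162),(544,343),.076)):
    print(n,at_z(s,*S(*a),z).round(4),at_z(t,*T(*b),z).round(4),tri(s,S(*a),t,T(*b)).round(4))
# refine: wheel rim ellipse via depth: points at z~0.085 in each
for nm,c in(("s",s),("t",t)):
    Z=c["z_map"];K=np.array(c["camera_matrix"]);v,u=np.mgrid[0:420,0:560]
    p=cv2.undistortPoints(np.stack([u,v],-1).reshape(-1,1,2).astype(float),K,np.array([c["k1"],0,0,0,0.]))[:,0]
    z=Z.ravel();X=np.c_[p*z[:,None],z];R=cv2.Rodrigues(np.array(c["rvec"]))[0];W=(X-np.ravel(c["tvec"]))@R
    hub=np.array([.41 if 0 else at_z(t,*T(546,251),.076)[i] for i in(0,1)])
    d=np.hypot(*(W[:,:2]-hub).T)
    m=(z>0)&(d<.08)&(W[:,2]>.095)&(W[:,2]<.16)
    print(nm,m.sum());print(W[m].round(4))
    r=(z>0)&(d<.078)&(d>.03)&(W[:,2]<.09);print("rim z",np.median(W[r,2]))
    o=(z>0)&(d<.2)&(W[:,2]>.075)&(W[:,2]<.095)&(d>.085);q=W[o,:2]
    print("tyre ctr",(q.max(0)+q.min(0))/2, q.max(0)-q.min(0))
E
```

```text
tip [0.6357 0.0864 0.14  ] [0.636  0.0863 0.14  ] [0.6359 0.0863 0.1403]
nut [0.6344 0.0868 0.12  ] [0.6352 0.0879 0.12  ] [0.6349 0.0872 0.1211]
hub [0.5766 0.0856 0.076 ] [0.5787 0.0861 0.076 ] [0.5781 0.0857 0.0785]
cap [0.5178 0.0846 0.076 ] [0.5169 0.0853 0.076 ] [0.5171 0.085  0.075 ]
s 46
[[0.6346 0.0871 0.1414]
 [0.6367 0.0848 0.1399]
 [0.6372 0.0872 0.141 ]
 [0.6371 0.0896 0.1412]
 [0.6309 0.0833 0.1246]
 [0.6382 0.085  0.1375]
 [0.6377 0.0875 0.1371]
 [0.6324 0.0906 0.1284]
 [0.6344 0.0809 0.1254]
 [0.635  0.0833 0.1269]
 [0.6382 0.0854 0.1328]
 [0.6399 0.0876 0.136 ]
 [0.6332 0.0909 0.1248]
 [0.6368 0.081  0.1245]
 [0.6368 0.0835 0.125 ]
 [0.637  0.0859 0.1258]
 [0.6371 0.0884 0.1263]
 [0.6345 0.0911 0.1221]
 [0.6352 0.0935 0.1237]
 [0.6375 0.0813 0.1208]
 [0.6425 0.0832 0.13  ]
 [0.6389 0.0861 0.1241]
 [0.6396 0.0885 0.1257]
 [0.6405 0.0908 0.1275]
 [0.6363 0.0938 0.1206]
 [0.6411 0.0813 0.1222]
 [0.642  0.0837 0.1241]
 [0.643  0.086  0.1262]
 [0.6407 0.0887 0.1227]
 [0.641  0.0912 0.1235]
 [0.637  0.0941 0.1168]
 [0.6393 0.0844 0.1144]
 [0.6429 0.0864 0.121 ]
 [0.644  0.
[... 495 characters left out ...]
 0.0858 0.1409]
 [0.6386 0.0847 0.1258]
 [0.6396 0.0824 0.1226]
 [0.6358 0.0922 0.1256]
 [0.6334 0.0889 0.1341]
 [0.6325 0.086  0.1375]
 [0.636  0.0846 0.1256]
 [0.6373 0.0824 0.1214]
 [0.6332 0.0921 0.1255]
 [0.6345 0.09   0.1212]
 [0.6332 0.087  0.1259]
 [0.6346 0.0849 0.1215]
 [0.634  0.0821 0.1237]
 [0.6313 0.0923 0.123 ]
 [0.6313 0.0897 0.123 ]
 [0.6302 0.0868 0.1272]
 [0.6304 0.0843 0.127 ]
 [0.6317 0.0821 0.1228]
 [0.6286 0.0896 0.1235]
 [0.6295 0.0873 0.1206]
 [0.6305 0.085  0.1174]
 [0.6341 0.0836 0.1048]
 [0.6321 0.0889 0.1018]
 [0.6312 0.086  0.1055]
 [0.6327 0.0838 0.1005]
 [0.6314 0.0868 0.0953]]
rim z 0.059590800946085265
tyre ctr [0.57747125 0.08609908] [0.24588252 0.2427609 ]
```

```bash
cat >> h.py <<'E'
VX,VY=.6359,.0868
ori=lambda p:[0,np.cos(p/2),np.sin(p/2),0]
def st(tag=""):
    print(tag,"t%.2f"%read_clock(),"tcp",np.round(read_tcp_pos(),4),"q6 %.3f"%read_q()[5],"F",np.round(read_force(),2),"M",np.round(read_moment(),3),"w %.4f gf %.1f"%(read_width(),read_grasp_force()),flush=True)
E
python3 - <<'E'
from h import *
p0=-.69
q=inverse_kinematics([VX,VY,.27],ori(p0));print(np.round(q,3))
assert q[5]>2.2
movep([VX,VY,.27],ori(p0));st("above")
grip(.04,20);st()
move_linear([VX,VY,.102],velocity=.12);st("down")
grip(.0,18);st("gripped");hold(.3);st()
E
```

```text
[ 0.117  0.401  1.548 -0.     1.192  2.378]
above t4.06 tcp [0.636  0.0861 0.27  ] q6 2.378 F [-0.6  -0.04  0.64] M [0.033 0.018 0.   ] w 0.0876 gf 0.0
 t4.93 tcp [0.6359 0.0868 0.27  ] q6 2.378 F [ 0.31 -0.1   0.43] M [0.049 0.033 0.03 ] w 0.0399 gf 0.0
down t6.48 tcp [0.6365 0.0869 0.1028] q6 2.378 F [-0.    0.53  0.11] M [ 0.06   0.016 -0.021] w 0.0402 gf 0.0
gripped t7.04 tcp [0.6361 0.0869 0.1022] q6 2.378 F [ 0.45 -0.12  1.89] M [ 0.146 -0.019  0.007] w 0.0124 gf 18.0
 t7.34 tcp [0.636  0.0868 0.1021] q6 2.378 F [1.15 0.54 1.52] M [ 0.127 -0.081  0.017] w 0.0120 gf 18.0
```

```bash
python3 - <<'E'
from h import *
p0=-.69
for i in range(1,13):
    a=.38*i
    movep([VX,VY,.1023+.001*a],ori(p0+a))
    st("%.2f"%a)
    if read_width()<.009: break
    if abs(read_moment()[2])>.15: print("torque");break
E
```

```text
0.38 t7.79 tcp [0.6359 0.0868 0.1026] q6 2.002 F [0.15 0.36 0.36] M [ 0.081 -0.092  0.003] w 0.0118 gf 18.0
0.76 t8.24 tcp [0.6359 0.0867 0.103 ] q6 1.623 F [0.8  0.32 0.77] M [ 0.02  -0.066 -0.027] w 0.0120 gf 18.0
1.14 t8.69 tcp [0.6359 0.0867 0.1034] q6 1.244 F [-0.26 -0.42  0.15] M [-0.14  -0.125  0.031] w 0.0122 gf 18.0
1.52 t9.14 tcp [0.636  0.0867 0.1038] q6 0.864 F [ 0.52 -0.34  0.51] M [-0.124 -0.231  0.031] w 0.0123 gf 18.0
1.90 t9.59 tcp [0.636  0.0868 0.1042] q6 0.484 F [ 1.47 -0.65 -0.13] M [-0.191 -0.369  0.019] w 0.0121 gf 18.0
2.28 t10.04 tcp [0.636  0.0869 0.1046] q6 0.104 F [ 1.97 -1.13 -0.45] M [-0.125 -0.41   0.012] w 0.0123 gf 18.0
2.66 t10.49 tcp [0.636  0.0868 0.105 ] q6 -0.276 F [ 2.34 -1.04 -0.93] M [-0.027 -0.506  0.004] w 0.0122 gf 18.0
3.04 t10.94 tcp [0.6359 0.0869 0.1054] q6 -0.656 F [ 1.99  0.89 -0.33] M [ 0.036 -0.518  0.012] w 0.0121 gf 18.0
3.42 t11.39 tcp [0.6359 0.0868 0.1057] q6 -1.036 F [ 2.03 -0.21 -0.59] M [ 0.095 -0.466 -0.001] w 0.0125 gf 18.0
3.80 t11.84 tcp [0.6359 0.0868 0.1061] q6 -1.416 F [ 1.45  0.69 -0.38] M [ 0.133 -0.456 -0.014] w 0.0122 gf 18.0
4.18 t12.29 tcp [0.6359 0.0868 0.1065] q6 -1.796 F [ 1.78  0.35 -0.34] M [ 0.124 -0.365 -0.   ] w 0.0124 gf 18.0
4.56 t12.74 tcp [0.6356 0.0867 0.1067] q6 -2.176 F [ 1.21  0.24 -1.33] M [ 0.13  -0.245  0.035] w 0.0119 gf 18.0
```

```bash
python3 - <<'E'
from h import *
grip(.04,18);st("open")
move_linear([VX,VY,.20],velocity=.12)
for p in(2.6,1.3,0.): movep([VX,VY,.26],ori(p))
movep([VX-.14,VY-.2,.30],ori(0)) 
st()
s=camera("scene");t=camera("top")
a=cv2.resize(s["image"][245:295,290:350,::-1],(480,400),interpolation=2)
b=cv2.resize(t["image"][130:180,205:245,::-1],(320,400),interpolation=2)
cv2.imwrite("pics/after1.png",np.hstack([a,b]))
for n,z in(("tip",.14),("nut",.1246)):print(n,proj(s,[VX,VY,z]),proj(t,[VX,VY,z]))
E
```

```text
open t13.37 tcp [0.6359 0.0868 0.1069] q6 -2.182 F [-1.09  0.37 -0.02] M [ 0.092 -0.095  0.015] w 0.0401 gf 0.0
 t18.79 tcp [ 0.4966 -0.1128  0.3001] q6 1.323 F [ 0.88 -0.28 -0.56] M [0.018 0.032 0.014] w 0.0397 gf 0.0
tip [318.82760004 263.74588944] [224.6648594  144.39069858]
nut [318.33204671 266.85977572] [225.15742799 146.129821  ]
```

View pics/after1.png

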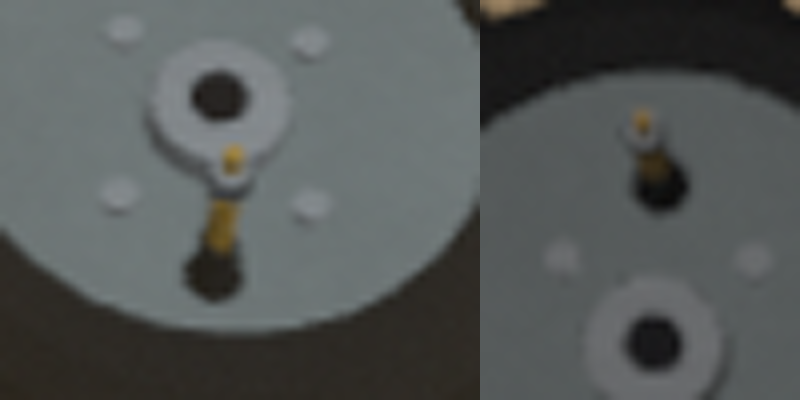

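The tip is upright and the nut looks raised, with its centre at about scene px (319, 267). I'll regrasp and turn on, to feel for the stop.

```bash
python3 - <<'E'
from h import *
p0=.5
movep([VX,VY,.24],ori(p0))
move_linear([VX,VY,.107],velocity=.1);hold(.2)
grip(0,20);hold(.2);st("gripped")
def avg(n=12):
    r=[]
    for _ in range(n): hold(.02);r.append(np.r_[read_force(),read_moment()])
    return np.mean(r,0).round(3)
print(avg())
for i in range(1,11):
    a=.2*i
    movep([VX,VY,.107+min(.0005,.001*a)],ori(p0+a)); m=avg();print("%.1f"%a,m,"w %.4f"%read_width(),flush=True)
    if abs(m[5])>.09: break
st("end")
E
```

```text
gripped t22.32 tcp [0.6359 0.0868 0.107 ] q6 1.188 F [0.35 0.29 0.76] M [-0.077 -0.031  0.012] w 0.0121 gf 20.0
[ 0.351 -0.376  0.044 -0.073 -0.045 -0.005]
0.2 [ 0.1   -0.095 -1.356 -0.04  -0.046  0.033] w 0.0121
0.4 [ 0.283 -0.076 -1.934 -0.096 -0.061  0.017] w 0.0123
0.6 [ 1.363 -0.799 -3.696 -0.234 -0.33   0.056] w 0.0117
0.8 [ 1.536 -1.064 -3.343 -0.216 -0.386 -0.019] w 0.0123
1.0 [ 1.16  -0.452 -1.156 -0.132 -0.274 -0.088] w 0.0121
1.2 [ 0.305 -0.433 -0.556 -0.126 -0.104  0.031] w 0.0119
1.4 [ 1.776  0.258 -0.823  0.012 -0.482  0.048] w 0.0120
1.6 [-0.143 -0.982  0.762 -0.223  0.009  0.025] w 0.0119
1.8 [ 0.617  0.16   1.694  0.04  -0.232 -0.   ] w 0.0119
2.0 [ 0.798  0.378  1.496  0.031 -0.239  0.018] w 0.0119
end t27.61 tcp [0.6359 0.0868 0.1075] q6 -0.810 F [ 0.86 -0.31  0.99] M [ 0.043 -0.205  0.015] w 0.0119 gf 20.0
```

```bash
python3 - <<'E'
from h import *
grip(.04,20)
move_linear([VX,VY,.20],velocity=.15)
movep([VX-.14,VY-.2,.30],ori(2.0)) 
st()
s=camera("scene");t=camera("top")
s0=cv2.imread("pics/scene1.png");t0=cv2.imread("pics/top1.png")
f=lambda a,x,y:cv2.resize(a[y:y+20,x:x+20],(400,300),interpolation=cv2.INTER_NEAREST)
S=s["image"][:,:,::-1];T=t["image"][:,:,::-1]
cv2.imwrite("pics/cmp.png",np.vstack([np.hstack([f(s0,309,257),f(S,309,257)]),np.hstack([f(t0,215,137),f(T,215,137)])]))
for z in(.115,.12,.1246,.125,.1296,.14):print(z,proj(s,[VX,VY,z]).round(2),proj(t,[VX,VY,z]).round(2))
E
```

```text
t30.03 tcp [ 0.4963 -0.1127  0.2994] q6 -0.677 F [-0.77  0.53 -0.22] M [ 0.037 -0.124 -0.006] w 0.0401 gf 0.0
0.115 [318.03 268.76] [225.46 147.19]
0.12 [318.19 267.78] [225.3  146.64]
0.1246 [318.33 266.86] [225.16 146.13]
0.125 [318.34 266.78] [225.14 146.09]
0.1296 [318.49 265.86] [225.   145.57]
0.14 [318.83 263.75] [224.66 144.39]
```

View pics/cmp.png

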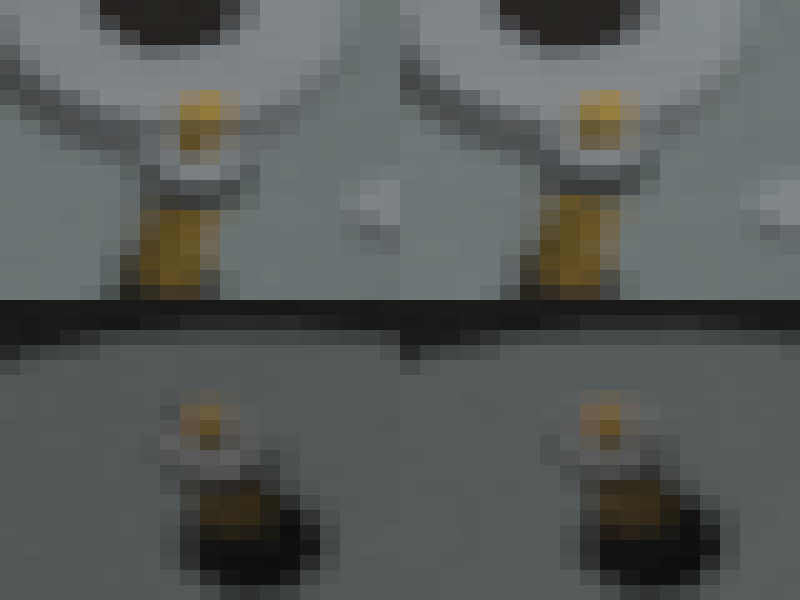

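The nut in the scene view has moved up about one pixel row, which matches a rise of roughly 4.6 mm. I'll press gently now and use the travel to confirm it.

```bash
cat > press.py <<'E'
from h import *
def F(n=6):
    r=[]
    for _ in range(n): hold(.015);r.append(read_force())
    return np.mean(r,0)
x,y=.6359,.0867
grip(0.,10)
movep([x,y,.20],ori(1.7))
move_linear([x,y,.145],velocity=.1);hold(.3);b=F(12);st("pre")
z=.1425;ok=False
while z>.1335:
    move_linear([x,y,z],velocity=.01);f=F()-b
    print("%.4f"%z,round(read_tcp_pos()[2],5),f.round(2),flush=True)
    if f[2]>8.2: ok=True;break
    z-=.0005 if f[2]<5.5 else .00025
st("bottom")
for _ in range(4): hold(.4);print(read_tcp_pos().round(5),(F(4)-b).round(2))
move_linear([x,y,.16],velocity=.03);st("up")
E
python3 press.py
```

```text
pre t33.10 tcp [0.636  0.0868 0.1452] q6 -0.012 F [-0.41 -1.42 -0.54] M [-0.067 -0.072 -0.011] w 0.0009 gf 0.0
0.1425 0.14246 [-0.4   0.17  0.2 ]
0.1420 0.142 [-0.2  -0.05 -0.11]
0.1415 0.1415 [-0.47  0.35 -0.05]
0.1410 0.14099 [-0.07 -0.11 -0.03]
0.1405 0.14049 [-0.36  0.14  0.27]
0.1400 0.14023 [-0.11  0.02  1.46]
0.1395 0.1396 [0.14 0.2  2.49]
0.1390 0.13908 [-0.32 -0.08  3.1 ]
0.1385 0.13858 [-0.29  0.46  3.45]
0.1380 0.13804 [-0.27  0.05  4.16]
0.1375 0.13756 [-0.21  0.41  4.79]
0.1370 0.13713 [-0.19 -0.28  5.24]
0.1365 0.13671 [-0.51 -0.16  5.91]
0.1362 0.13651 [-0.28  0.33  5.76]
0.1360 0.13629 [-0.41 -0.39  6.21]
0.1357 0.13611 [-0.75 -0.08  6.37]
0.1355 0.13603 [-0.61 -0.17  6.86]
0.1352 0.13594 [-0.44 -0.18  7.88]
0.1350 0.13588 [-0.43 -0.01  9.  ]
bottom t39.90 tcp [0.6366 0.0868 0.1359] q6 -0.012 F [-0.75  0.8   9.21] M [-0.051 -0.061 -0.029] w 0.0006 gf 4.6
[0.63657 0.08678 0.13589] [-0.37 -0.06  8.74]
[0.6366  0.08679 0.1359 ] [-0.51 -0.12  8.98]
[0.63658 0.08677 0.13589] [-0.35 -0.2   8.89]
[0.63657 0.08679 0.13589] [-0.32  0.03  8.5 ]
up t42.75 tcp [0.6357 0.0867 0.1598] q6 -0.012 F [-0.38 -0.1  -0.12] M [-0.052 -0.126  0.027] w 0.0007 gf 0.0
```

```bash
python3 - <<'E'
from h import *
movep([VX-.14,VY-.2,.30],ori(2.0));st()
s0=cv2.imread("pics/scene1.png").astype(np.float32)
for k in range(2):
    s=camera("scene")
S=np.ascontiguousarray(s["image"][:,:,::-1]).astype(np.float32);cv2.imwrite("pics/final.png",S)
from scipy.ndimage import shift
# nut lower band: rows 264..270, cols 317..320, background-free columns
for c in range(317,321):
    a=s0[264:271,c].copy();best=[]
    for d in np.arange(0,2,.02):
        w=np.stack([shift(s0[:,c,k],-d,order=1) for k in range(3)],1)[266:269]
        best.append((np.abs(w-S[266:269,c]).sum(),d))
    print(c,s0[262:273,c].mean(1).round(0),S[262:273,c].mean(1).round(0),min(best))
for n in("dust_cap","mug","mouse"):print(n,[(x["box"],x["p"]) for x in spot_in(n,s)[:1]])
E
```

```text
t43.84 tcp [ 0.4962 -0.1128  0.2996] q6 -0.676 F [ 1.09  0.54 -0.17] M [-0.041 -0.112  0.033] w 0.0006 gf 0.0
317 [131. 131. 121.  98. 108. 116. 109.  70.  57.  65.  65.] [134. 135. 126. 116. 118. 114.  74.  60.  76.  68.  68.] (np.float32(25.320015), np.float64(0.88))
318 [131. 126. 106.  78.  70.  99. 125.  83.  58.  70.  74.] [135. 129. 109.  81.  89. 126.  88.  59.  73.  74.  75.] (np.float32(38.699997), np.float64(0.86))
319 [131. 122. 109.  83.  93. 112. 126.  83.  66.  90.  97.] [134. 124. 113.  91.  96. 127.  89.  61.  88.  94. 100.] (np.float32(50.54), np.float64(0.86))
320 [132. 129. 118.  93. 111. 118. 110.  72.  82. 106. 111.] [134. 132. 121. 109. 116. 114.  77.  76. 108. 110. 114.] (np.float32(21.840012), np.float64(0.84))
dust_cap []
mug [([399.1, 253.9, 39.1, 47.0], 0.89)]
mouse [][ WARN:0@1.284] global loadsave.cpp:1063 imwrite_ Unsupported depth image for selected encoder is fallbacked to CV_8U.
```

```bash
python3 - <<'E'
import cv2,numpy as np
a=cv2.imread("pics/after1.png")[:,:480].astype(float)
g=lambda n:cv2.resize(cv2.imread(n)[245:295,290:350],(480,400),interpolation=2).astype(float)
f=g("pics/final.png");s0=g("pics/scene1.png")
for nm,b in(("after1",a),("scene1",s0)):
    e=[(np.abs(np.roll(b,-d,0)[164:196,216:248]-f[164:196,216:248]).mean().round(2),d/8) for d in range(-8,14)]
    print(nm,sorted(e)[:3], np.abs(b-f)[164:196,216:248].mean())
E
```

```text
after1 [(np.float64(1.52), 0.0), (np.float64(2.43), 0.125), (np.float64(3.88), -0.125)] 1.5237630208333333
scene1 [(np.float64(3.16), 0.875), (np.float64(4.15), 0.75), (np.float64(5.22), 1.0)] 17.858072916666668
```

The second 2 rad turn did not move the nut, so it is at its stop. The tip travelled its full 4 mm and was held down for about 2 s at roughly 9 N.

```bash
python3 -c "
from plant import *
print(close_job())"
```

```text
the job is handed in; nothing more can be done
None
```

The job is handed in: I unscrewed the lock nut to its upper stop, then pressed the valve tip fully down (about 4 mm) for about 2 s at about 9 N and released it, and I kept the arm clear of the dust cap, mug, book and mouse.

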